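Proof-load a printed link on the spring balance

TASK

Proof-load the long printed link: pick it up, drop either of its eyes over the upturned hook of the spring balance, and pull the hook out with the link until the balance's pointer stands on the long scale line, without ever pulling past the next short line. Finish still holding the link there, off the bench and about level, with the pointer steady on the long line; keep your fingers off the hook and leave the short link, the cup and the bottle where they are.

Things in the scene. Friction and masses are not known exactly. Their poses are not given: they have to be found in the camera images.
- link_mid (a point): Centre of the long printed link (mid stem, half-way up). Black plastic, 144 mm long, 14 mm high, 40 g, loose, flat on the bench: a stem 14 mm wide, clear over 70 mm, with a round eye at each end (34 mm outside, 22 mm through hole, upright). x along the stem, z up; both ends alike. Grip it across mid stem. The short link is not the one; the two may lie in either place.
- eye_a (a point): Centre of the hole of the eye at the link's +x end, 55 mm from link_mid, half-way up.
- eye_b (a point): Centre of the hole of the eye at the link's -x end, 55 mm from link_mid, half-way up.
- hook (a point): Point on the upright prong of the balance's J-shaped hook (6 mm round steel, mouth up), 80 mm above the bench. The prong rises 17 mm above it; the bend lies up to 20 mm below. x points into the balance: pull along -x; z up. Behind the prong the mouth is 28 mm wide. An eye is lowered over the prong until its centre is level with this point; after some 8 mm of play its far rim bears on the prong.
- scale_mark (a point): Middle of the long scale line: a 3 mm broad line right across the white scale on top of the balance, 115 mm behind the prong's rest position. Short lines stand every 10 mm to both sides of it. The pointer, a black bar 20 mm across, rides over the scale's slot and moves with the hook, 165 mm behind the prong, so it rests 50 mm behind the line.
- drawbar (a joint): How far the hook and pointer are pulled out, in m: 0 at rest, 0.050 with the pointer on the long line, 0.060 on the next short line, 0.090 at the stop. A spring draws it back with 0.6 N at rest plus 200 N per metre: about 10.6 N at the long line.
- balance: The fixed spring balance: aluminium case 200 x 38 mm, 92 mm high on top with a white scale, in two saddles on a plywood board 335 x 100 x 18 mm fixed to the bench. Origin on the bench under the prong's rest position, x into the balance. The case begins 45 mm behind the prong, the board 13 mm in front of it.
- short_link: Bystander: a similar black link, only 80 mm long, 10 mm high, flat on the bench. Origin under its centre, x along it.
- printed_cup: Bystander: open black printed cup, 68 mm across, 100 mm high. Origin under its centre.
- glue: Bystander: white bottle, 48 mm across, 130 mm high. Origin under its centre.
Not all that is in view belongs to the job. Leave any brown or orange look-alike of the part that bears link_mid alone.

How it is judged:
On the way, in this order (a step that is already met when the one before it is completed fails the run):
1. an eye of the long link is over the hook's prong, the hook not yet pulled to the long line (((horizontal distance between eye_a and hook below 0.011 m and z of eye_a in the frame of hook between -0.015 and 0.012 m) or (horizontal distance between eye_b and hook below 0.011 m and z of eye_b in the frame of hook between -0.015 and 0.012 m)) and value of joint drawbar below 0.045 m), for 0.1 s.
2. the link pulls the pointer to the long line and it stays there (value of joint drawbar between 0.046 and 0.054 m and contact force between link and drawbar above 5 N), for 0.3 s.
At the end, for the whole second after the job is handed in: Long link gripped, its middle over 50 mm up, within 20 deg of level, one eye on the hook pulling over 5 N; pointer steady within 4 mm of the long line (0.046 to 0.054 m); fingers and arm off the hook; short link, cup and bottle within 30 mm of their starts (all of step 2 and velocity of joint drawbar between -0.01 and 0.01 m/s and contact force between the fingers and link above 2 N and contact force between each of the fingers, the arm and drawbar below 0.5 N and horizontal distance between any of eye_a, eye_b and hook below 0.013 m and height (world z) of link_mid above 0.05 m and angle between link_mid's own z axis and vertical below 0.35 rad and distance of each of short_link, printed_cup, glue from where it was at the start of the episode below 0.03 m); the arm keeps its last pose, push and grip.
It fails at once if the pointer is pulled past the next short line beyond the long one (value of joint drawbar above 0.061 m).
It fails at once if the fingers or arm pull the hook directly (contact force between any of the fingers, the arm and drawbar above 4 N).
It fails at once if a bystander is displaced or knocked over (distance of any of short_link, printed_cup, glue from where it was at the start of the episode above 0.03 m).
It also fails if it takes over 51 s, if anything falls off the work surface, if the arm or the gripper's body presses on something with over 40 N, if the wrist force passes 120 N, or if a joint passes its speed limit or range.

ROBOT

A 6-joint arm with a two-finger parallel gripper is mounted at the origin on the work surface. World frame = base frame: x ahead of the robot, y to its left, z up, the work surface at z = 0. Lengths are in m, angles in rad, forces in N, time in s.
With the tool pointing down it reaches from about 0.4 to 0.925 m from the base axis. Payload 12.5 kg.
Tool frame: the origin (TCP) lies midway between the tips of the shut fingers; the grasp point (between the pads) lies 19 mm behind it (env.hold_point_z is the distance from the TCP to the grasp point, in m); z points along the fingers, y is the line along which they close (so a half turn about z gives the same grasp; the last joint's range is limited). The gripper opens to 95 mm and grips with 3 to 60 N. Pads are 20 mm wide; open, the fingers measure 119 mm over their backs; the gripper's body (75 mm by 180 mm) begins 59 mm behind the grasp point.
Start: joints at [-1.227, 0.491, 1.559, -0, 1.092, -0.106], TCP at [0.272, -0.563, 0.215] pointing down, gripper open.
Joint ranges: [-3.1, 3.1], [-0.84, 2.19], [0.05, 2.79], [-1.13, 4.28], [0.06, 2.93], [-2.69, 2.69]. Speed limits (rad/s): [2.22, 2.22, 2.79, 3.14, 3.14, 3.14].

INTERFACE

Orientations are given as [roll, pitch, yaw] about the fixed x, y, z axes, in that order (R = Rz(yaw) Ry(pitch) Rx(roll)).
In Python, from rig import env gives the robot as it stands. The module is installed in compiled form; this text tells all that it offers.
- The arm moves only by the tool arm_command, never from a script. Its argument "steps" is text: rows parted by semicolons, each of 7 numbers parted by spaces: the closure in counts, from 0 (fully open) to 255 (shut), then the shift along the world's x, y, z in m, then the turn, a rotation vector about the world's x, y, z in degrees. In form: grip dx dy dz rx ry rz; .... A call has 1 to 5 rows; each row shifts and turns the commanded pose from where the row before left it; what a row does not reach is not made up. A row lasts 1/10 s, in which the tool goes at most 50 mm and 8.59 degrees, less where a joint would pass 70% of its speed; a pose out of reach is approached as far as the arm can. A call is refused whole if a number of a shift passes 0.05 or a number of a turn 8.59, either way. A call with a gripper value outside its range is refused whole. The fingers move at their own pace and stop on an object; "squeeze" is the grip in N (left out, the last holds). Time passes only in rows, so rows that do not move let the fingers close. It gives the time, the measured TCP pose, the force, the opening and the grip force at its end, in the units of the state.
- env.observe(): the state, without advancing time (a new reading comes with each control period).
- env.snapshot(name): name is "scene" or "side" or "wrist"; returns a dict with "frame" (384x512x3 uint8, red, green, blue), "intrinsics" (3x3 intrinsics, pixels), "dist_coeffs" ([k1, k2, p1, p2, k3] as OpenCV has them; the pictures are not rectified), "rvec" (rotation vector, rad) and "tvec" (3), from world to camera coordinates, as OpenCV has them. Camera axes: x right, y down, z forward; pixel columns grow to the right and rows downward; lengths in m; the calibration is good to about 2 mm. A picture is of the moment at which its call begins. There is no depth.
- env.sign_off(): hands the job in; it is judged then, once.
The state is a dict: "t": time; "joint_positions": joint angles; "qd": joint speeds; "joint_torque": joint torques, N m; "position": TCP position; "ee_rot": TCP orientation; "force": force on the tool from outside, world axes, zero at the start; "wrist_torque": the same for the moment, N m; "width": opening from 0.0 (shut) to 1.0 (fully open); "gripper_force": force on a finger pad.
Only numpy, scipy, OpenCV 4.12 (cv2) and the standard library are available. Lean on these libraries where they do the work, as an engineer would, in place of code of your own. Each camera call takes 0.05 s, during which the arm holds its last target. There are 200 camera calls.

## Working session

There is one attempt and no reset: what is moved stays moved. The work goes in short steps, Python scripts to look and compute and a tool call to move; the robot and the scene stay as the last step left them, time stands still between calls to the robot, and variables do not carry over. Pictures are saved under pics/ and viewed, at most 10 in all, crops included, and the job is handed in when it is done.

Besides the shell and the picture viewer there is one more tool, called after "Request:" in YAML: its name, and indented under it one key for each argument. arm_command: Moves the arm, as the interface text tells. Its arguments: {"type":"object","properties":{"steps":{"type":"string"},"squeeze":{"type":"number"}},"required":["steps"]}

```bash
mkdir -p pics
cat > h.py <<'E'
from rig import env
import cv2, numpy as np
def snap(n,f=None):
    s=env.snapshot(n)
    np.savez(''+n+'.npz',**{k:np.array(v) for k,v in s.items()})
    if f: cv2.imwrite('pics/'+f,s['frame'][:,:,::-1])
    return s
def load(n): return dict(np.load(''+n+'.npz'))
def w(s,uv,z):
    p=cv2.undistortPoints(np.array(uv,float).reshape(-1,1,2),s['intrinsics'],s['dist_coeffs']).reshape(-1,2)
    R=cv2.Rodrigues(s['rvec'])[0]; c=-R.T@np.ravel(s['tvec'])
    d=np.c_[p,np.ones(len(p))]@R
    return c+d*((z-c[2])/d[:,2])[:,None]
def px(s,P): return cv2.projectPoints(np.array(P,float).reshape(-1,1,3),s['rvec'],s['tvec'],s['intrinsics'],s['dist_coeffs'])[0].reshape(-1,2)
E
python3 - <<'E'
from h import *
a=snap('scene','scene0.png');b=snap('side','side0.png')
for s in(a,b):
    R=cv2.Rodrigues(s['rvec'])[0]; print(-R.T@np.ravel(s['tvec']), s['intrinsics'][0,0])
print(env.observe(), env.hold_point_z)
E
```

```text
[ 1.23736076 -0.08515657  0.71222867] 381.6468049174969
[0.32139117 0.83978055 0.65138621] 421.05243004008673
{'t': 0.1, 'joint_positions': array([-1.22658888e+00,  4.91466767e-01,  1.55937325e+00,  1.21064106e-05,
        1.09170288e+00, -1.05589881e-01]), 'qd': array([ 0.00063757, -0.00135742, -0.00185961,  0.00032007, -0.0010723 ,
       -0.00090731]), 'joint_torque': array([ 3.42959909e-03, -6.13624692e+01, -2.58607703e+01,  6.93854294e-02,
        4.70368378e-02, -6.27957138e-05]), 'position': array([ 0.27169753, -0.56262349,  0.21414564]), 'ee_rot': array([-3.14064883e+00, -1.10828417e-04,  4.49791689e-01]), 'force': array([ 0.41666147, -0.47128998, -0.44341528]), 'wrist_torque': array([0.01515722, 0.04134864, 0.02456287]), 'gripper_force': 0.0, 'width': 1.0015206739029818} 0.0188
```

View pics/scene0.png

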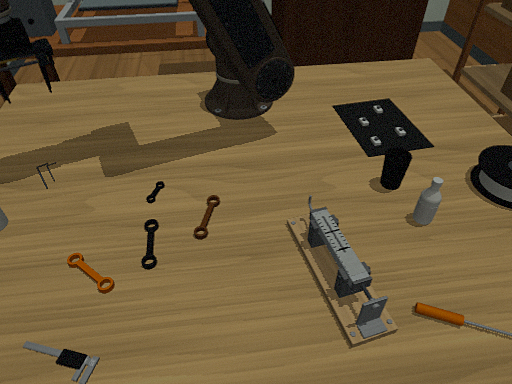

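View pics/side0.png

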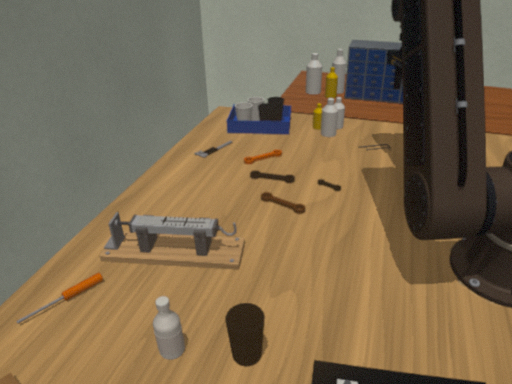

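The scene view shows the long black link with eyes near (151,226) and (149,262), and the short link at (156,192). The balance's hook is near (311,200) and its case runs away from the robot to (372,320). I'll enlarge both areas.

Run:
```python
from h import *
a=load('scene');b=load('side')
print('eyes',w(a,[[151.5,226],[149,262]],.014))
print('side eyes',w(b,[[255,175.5],[289,178.5]],.014))
print('short',w(a,[[156,192]],.01))
def crop(s,x,y,W,H,k): return cv2.resize(s['frame'][y:y+H,x:x+W,::-1],(W*k,H*k),interpolation=cv2.INTER_CUBIC)
c1=crop(a,280,185,130,160,3);c2=crop(b,95,200,160,80,2);c3=crop(a,120,170,80,110,3)
o=np.zeros((480,800,3),np.uint8);o[:480,:390]=c1;o[:160,400:720]=c2;o[:330-20,400:640][165:]=c3[165:310] if 0 else o[165:310,400:640]
c3=crop(a,125,210,50,60,5);o[170:470,400:650]=c3
cv2.imwrite('pics/c1.png',o)
```

```text
eyes [[ 0.58934658 -0.26630703  0.014     ]
 [ 0.69779261 -0.26438365  0.014     ]]
side eyes [[ 0.68345114 -0.2480933   0.014     ]
 [ 0.57707109 -0.25775177  0.014     ]]
short [[ 0.46355112 -0.26384322  0.01      ]]
```

View pics/c1.png

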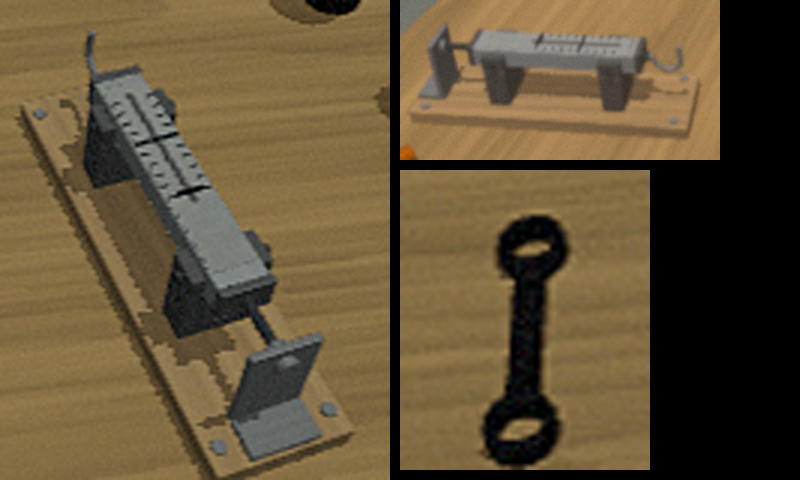

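The crop shows the prong tip at scene pixel (310,197) and side pixel (235,224). The long line's middle is at (332.7,232) and the pointer is at (343,248), 50 mm behind it. I'll refine the link by segmentation and fit the balance pose.

Run:
```python
from h import *
a=load('scene');b=load('side')
for s,(x0,y0,x1,y1) in((a,(130,210,175,275)),(b,(240,165,305,187))):
    g=s['frame'].max(2)[y0:y1,x0:x1]
    n,l,st,c=cv2.connectedComponentsWithStats((g<55).astype(np.uint8)); i=1+st[1:,4].argmax()
    v,u=np.nonzero(l==i); P=w(s,np.c_[u+x0,v+y0],.007)[:,:2]
    m=P.mean(0);U,S,V=np.linalg.svd(P-m,full_matrices=False);t=(P-m)@V[0]
    print(len(u),m,V[0],np.degrees(np.arctan2(V[0,1],V[0,0])),'mid',m+V[0]*(t.min()+t.max())/2,'len',np.ptp(t), 'px',u.min()+x0,u.max()+x0,v.min()+y0,v.max()+y0)
def tri(pa,pb):
    o=[]
    for s,p in((a,pa),(b,pb)):
        q=cv2.undistortPoints(np.array([[p]],float),s['intrinsics'],s['dist_coeffs']).reshape(2)
        R=cv2.Rodrigues(s['rvec'])[0];o.append((np.c_[R,np.ravel(s['tvec'])],q))
    X=cv2.triangulatePoints(o[0][0],o[1][0],o[0][1].reshape(2,1),o[1][1].reshape(2,1));return (X[:3]/X[3]).ravel()
print('tip tri',tri((310,196.7),(235,224)), w(a,[[310,196.7]],.097),w(b,[[235,224]],.097))
L=w(a,[[332.7,232]],.092)[0];P=w(a,[[343.3,248.3]],.094)[0];print('line',L,'ptr',P)
# board corners scene (screws): 
T=tri((310,196.7),(235,224));print('tip->line',np.linalg.norm((L-T)[:2]),np.degrees(np.arctan2(*(L-T)[1::-1])),np.degrees(np.arctan2(*(P-L)[1::-1])),np.linalg.norm(P-L))
print('side line/ptr',w(b,[[187.5,219]],.092),w(b,[[165,219.5]],.094))
```

```text
426 [ 0.63854412 -0.26818042] [0.99963916 0.02686172] 1.539248582806164 mid [ 0.63514083 -0.26827187] len 0.15263255760228078 px 142 158 219 269
60 [ 0.67335584 -0.26832146] [-0.99998444  0.00557873] 179.68036038097628 mid [ 0.66893828 -0.26829681] len 0.06535615763895336 px 252 271 172 177
tip tri [0.61572869 0.11417371 0.09081921] [[0.62407252 0.11307994 0.097     ]] [[0.61167166 0.11984311 0.097     ]]
line [0.73119442 0.13798092 0.092     ] ptr [0.77810733 0.14690427 0.094     ]
tip->line 0.11789451866466219 11.650227255259473 10.769633864587485 0.047795890123382
side line/ptr [[0.72782232 0.12469548 0.092     ]] [[0.77625389 0.14345337 0.094     ]]
```

Request:
arm_command:
  steps: "0 0.037 0.03 0 0 0 -3; 0 0.037 0.03 0 0 0 -3; 0 0.037 0.03 0 0 0 -3; 0 0.037 0.03 0 0 0 -3; 0 0.037 0.03 0 0 0 -3"
  squeeze: 30

```text
t: 0.6
position: [0.458, -0.4114, 0.2144]
ee_rot: [-3.141, 0.0, 0.186]
force: [1.5, -0.7, 0.2]
width: 0.998
gripper_force: 0.0
```

Request:
arm_command:
  steps: "0 0.037 0.03 0 0 0 -3; 0 0.037 0.03 0 0 0 -3; 0 0.037 0.03 0 0 0 -3; 0 0.037 0.03 0 0 0 0; 0 0.037 0.026 0 0 0 0"

```text
t: 1.1
position: [0.643, -0.265, 0.2144]
ee_rot: [-3.141, 0.001, 0.031]
force: [0.9, -1.1, 0.1]
width: 1.0
gripper_force: 0.0
```

Request:
arm_command:
  steps: "0 0 0 0 0 0 0; 0 0 0 0 0 0 0"

```text
t: 1.3
position: [0.642, -0.266, 0.2138]
ee_rot: [-3.141, 0.001, 0.033]
force: [-0.4, -0.4, 0.2]
width: 1.0
gripper_force: 0.0
```

Run:
```python
from h import *
s=snap('wrist','wr1.png');o=env.observe();print(o['position'],np.degrees(o['ee_rot']))
R=cv2.Rodrigues(s['rvec'])[0]; print(-R.T@np.ravel(s['tvec']),R[2]);print(px(s,[[.64,-.267,.007],[.585,-.267,.007],[.695,-.267,.007]]))
```

```text
[ 0.64133939 -0.26683918  0.21408337] [-1.79985125e+02  6.25512250e-02  1.79503338e+00]
[ 0.72693566 -0.26330738  0.38325611] [-0.29968771 -0.00909556 -0.953994  ]
[[263.3781098  167.76285587]
 [262.12647656 203.9510314 ]
 [264.74078848 128.36324372]]
```

View pics/wr1.png

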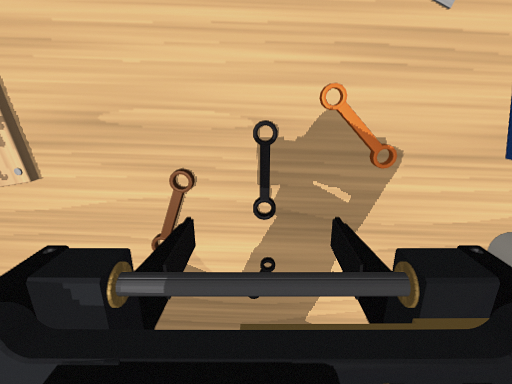

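The wrist view shows the long link's eyes at (265,132) and (264,207.5), close to the predicted pixels. The short link is at (268,265), near the near end.

Run:
```python
from h import *
s=load('wrist');P=w(s,[[265,132],[264,207.5]],.012);print(P,P.mean(0),np.linalg.norm(P[0]-P[1]),np.degrees(np.arctan2(*(P[0]-P[1])[1::-1])))
print(w(s,[[268,265]],.01))
```

```text
[[ 0.6906246  -0.26747047  0.012     ]
 [ 0.5814099  -0.26988546  0.012     ]] [ 0.63601725 -0.26867796  0.012     ] 0.10924139835071955 1.2667346675399371
[[ 0.48299975 -0.27964671  0.01      ]]
```

Request:
arm_command:
  steps: "0 -0.005 -0.001 -0.05 0 0 -0.5; 0 0 0 -0.05 0 0 0; 0 0 0 -0.05 0 0 0; 0 0 0 -0.04 0 0 0; 0 0 0 -0.01 0 0 0"
  squeeze: 50

```text
t: 1.85
position: [0.6337, -0.2681, 0.0107]
ee_rot: [-3.138, 0.006, 0.02]
force: [-0.5, -0.5, -0.5]
width: 1.002
gripper_force: 0.0
```

Request:
arm_command:
  steps: "0 0 0 0 0 0 0; 0 0 0 0 0 0 0; 0 0 0 -0.005 0 0 0; 0 0 0 0 0 0 0; 0 0 0 0 0 0 0"

```text
t: 2.35
position: [0.6371, -0.2679, 0.0109]
ee_rot: [3.141, -0.001, 0.022]
force: [-0.4, 0.3, -0.2]
width: 0.999
gripper_force: 0.0
```

Request:
arm_command:
  steps: "0 0 0 -0.007 0 0 0; 0 0 0 0 0 0 0; 0 0 0 0 0 0 0"

```text
t: 2.65
position: [0.6367, -0.2677, 0.0026]
ee_rot: [-3.141, 0.0, 0.022]
force: [-0.6, -0.7, 0.3]
width: 0.999
gripper_force: 0.0
```

Request:
arm_command:
  steps: "255 0 0 0 0 0 0; 255 0 0 0 0 0 0; 255 0 0 0 0 0 0; 255 0 0 0 0 0 0; 255 0 0 0 0 0 0"

```text
t: 3.15
position: [0.6368, -0.2678, 0.003]
ee_rot: [3.141, -0.0, 0.022]
force: [-0.4, 0.4, 0.5]
width: 0.637
gripper_force: 0.0
```

Request:
arm_command:
  steps: "255 0 0 0 0 0 0; 255 0 0 0 0 0 0; 255 0 0 0 0 0 0; 255 0 0 0 0 0 0; 255 0 0 0 0 0 0"

```text
t: 3.65
position: [0.6368, -0.2679, 0.0029]
ee_rot: [3.141, -0.0, 0.022]
force: [0.4, -0.1, 1.2]
width: 0.218
gripper_force: 0.0
```

Request:
arm_command:
  steps: "255 0 0 0 0 0 0; 255 0 0 0 0 0 0; 255 0 0 0 0 0 0"

```text
t: 3.95
position: [0.6368, -0.2678, 0.0029]
ee_rot: [3.142, -0.0, 0.022]
force: [0.4, 0.1, 1.7]
width: 0.142
gripper_force: 50.0
```

Request:
arm_command:
  steps: "255 0 0 0.04 0 0 0; 255 0 0 0.04 0 0 0; 255 0 0 0.04 0 0 0; 255 0 0 0.04 0 0 0; 255 0 0 0.02 0 0 0"

```text
t: 4.45
position: [0.6375, -0.2682, 0.1869]
ee_rot: [3.139, -0.004, 0.022]
force: [0.3, 1.1, -0.4]
width: 0.146
gripper_force: 50.0
```

Request:
arm_command:
  steps: "255 -0.0125 0.046 0 0 0 1.2; 255 -0.0125 0.046 0 0 0 1.2; 255 -0.0125 0.046 0 0 0 1.2; 255 -0.0125 0.046 0 0 0 1.2; 255 -0.0125 0.046 0 0 0 1.2"

```text
t: 4.95
position: [0.5734, -0.0362, 0.183]
ee_rot: [3.142, -0.0, 0.127]
force: [1.3, 0.2, -0.4]
width: 0.141
gripper_force: 50.0
```

Request:
arm_command:
  steps: "255 -0.0125 0.046 0 0 0 1.2; 255 -0.0125 0.046 0 0 0 1.2; 255 -0.0125 0.046 0 0 0 1.2; 255 0 0 0 0 0 0; 255 0 0 0 0 0 0"

```text
t: 5.45
position: [0.5366, 0.101, 0.1831]
ee_rot: [3.141, -0.0, 0.192]
force: [-0.4, -0.0, -0.3]
width: 0.142
gripper_force: 50.0
```

Run:
```python
from h import *
s=snap('wrist','wr2.png');snap('scene','sc2.png');b=snap('side');o=env.observe();print(o['position'],np.degrees(o['ee_rot']))
print(px(s,[[.618,.116,.097],[.618,.116,.08],[.731,.138,.092]]))
```

```text
[0.53713842 0.09913286 0.18285896] [1.79988242e+02 1.05921643e-03 1.07886765e+01]
[[263.53096301 106.49485572]
 [263.47462784 106.35458824]
 [263.62479159 -43.33215873]]
```

View pics/wr2.png

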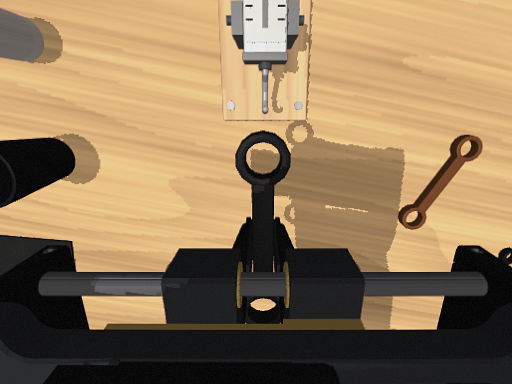

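The wrist view shows the prong nearly end-on at (265,110) with the drawbar behind it along column 265. The held link's front eye is centred at (263.5,158), well aligned with the balance axis.

Run:
```python
from h import *
s=load('wrist');a=load('scene');b=load('side')
f=s['frame']
print('prong',w(s,[[265,109]],.09)); 
E1=w(s,[[263.5,158]],.187);print('eye',E1)
A=w(s,[[265,56.5]],.075);print('drawbar/case',A)
def crop(s,x,y,W,H,k): return cv2.resize(s['frame'][y:y+H,x:x+W,::-1],(W*k,H*k),interpolation=cv2.INTER_CUBIC)
o=np.zeros((400,800,3),np.uint8);o[:400,:400]=crop(s,225,60,80,80,5);o[:400,400:]=crop(a,270,160,80,80,5);cv2.imwrite('pics/c2.png',o)
```

```text
prong [[0.61601655 0.11419386 0.09      ]]
eye [[0.58860616 0.1105652  0.187     ]]
drawbar/case [[0.66209499 0.12315073 0.075     ]]
```

View pics/c2.png

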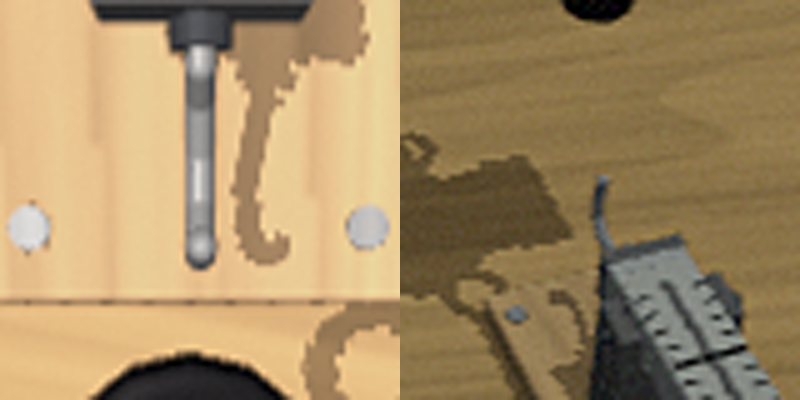

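The crop puts the prong tip at wrist pixel (265,108.6), which agrees with the scene estimate to within 2 mm. I'll go over it and lower to just above the tip, then check.

Request:
arm_command:
  steps: "255 0.013 0.0025 -0.01 0 0 0; 255 0.0135 0.002 -0.02 0 0 0; 255 0 0 -0.025 0 0 0; 255 0 0 -0.02 0 0 0; 255 0 0 0 0 0 0"

```text
t: 6.1
position: [0.5629, 0.1037, 0.1048]
ee_rot: [-3.141, 0.005, 0.188]
force: [0.1, -0.0, -0.8]
width: 0.146
gripper_force: 50.0
```

Request:
arm_command:
  steps: "255 0 0 0 0 0 0; 255 0 0 0 0 0 0"

```text
t: 6.3
position: [0.5641, 0.1044, 0.1087]
ee_rot: [3.141, -0.001, 0.189]
force: [0.3, 0.1, -1.1]
width: 0.142
gripper_force: 50.0
```

Run:
```python
from h import *
s=snap('wrist');a=snap('scene');b=snap('side');o=env.observe();print(o['position'],np.degrees(o['ee_rot']),o['force'])
def crop(s,x,y,W,H,k): return cv2.resize(s['frame'][y:y+H,x:x+W,::-1],(W*k,H*k),interpolation=cv2.INTER_CUBIC)
o=np.zeros((560,800,3),np.uint8);o[:400,:400]=crop(s,225,100,80,80,5);o[:400,400:]=crop(a,270,160,80,80,5);o[400:,:400]=crop(b,180,195,100,40,4);cv2.imwrite('pics/c3.png',o)
```

```text
[0.56378694 0.10461603 0.1088613 ] [ 1.79982962e+02 -9.63757533e-02  1.08616591e+01] [-1.0231209   0.34964335 -0.54176994]
```

View pics/c3.png

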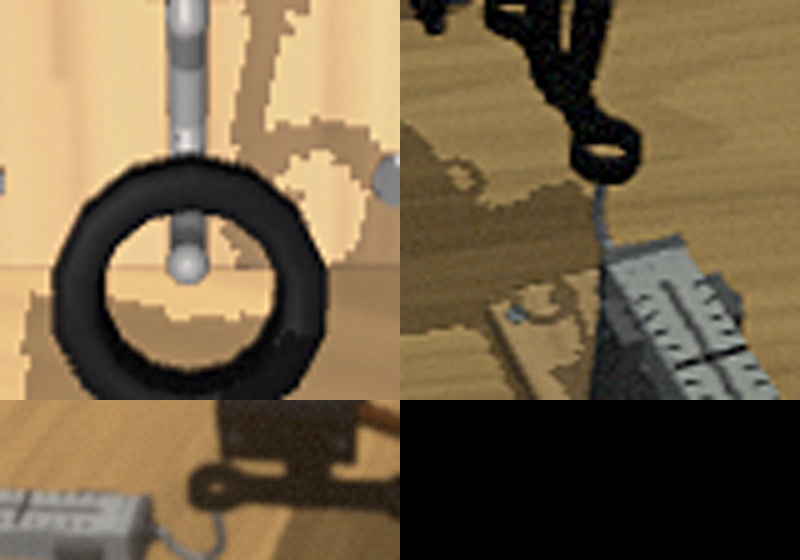

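The near check shows the prong tip at (187,262) in the wrist crop, inside the hole centred at (190,290). Allowing for the slanted view, that is about 1 mm off centre. Now lower.

Request:
arm_command:
  steps: "255 0.001 0 -0.01 0 0 0; 255 0 0 -0.012 0 0 0; 255 0 0 -0.01 0 0 0; 255 0 0 0 0 0 0; 255 0 0 0 0 0 0"

```text
t: 6.95
position: [0.5642, 0.1047, 0.0754]
ee_rot: [-3.142, 0.001, 0.19]
force: [0.5, -0.4, -0.6]
width: 0.146
gripper_force: 50.0
```

Request:
arm_command:
  steps: "255 0 0 0 0 0 0; 255 0 0 0 0 0 0; 255 0 0 0 0 0 0"

```text
t: 7.25
position: [0.5644, 0.1047, 0.0762]
ee_rot: [3.141, -0.001, 0.19]
force: [-0.4, 0.6, -0.6]
width: 0.141
gripper_force: 50.0
```

Request:
arm_command:
  steps: "255 -0.0098 -0.0019 0 0 0 0; 255 -0.0098 -0.0019 0 0 0 0; 255 -0.0098 -0.0019 0 0 0 0; 255 0 0 0 0 0 0; 255 0 0 0 0 0 0"

```text
t: 7.75
position: [0.5353, 0.0989, 0.0763]
ee_rot: [3.141, -0.001, 0.19]
force: [5.5, 0.4, -2.1]
width: 0.145
gripper_force: 50.0
```

Request:
arm_command:
  steps: "255 -0.0098 -0.0019 0 0 0 0; 255 -0.005 -0.001 0 0 0 0; 255 0 0 0 0 0 0; 255 0 0 0 0 0 0; 255 0 0 0 0 0 0"

```text
t: 8.25
position: [0.5215, 0.0962, 0.0762]
ee_rot: [3.141, -0.003, 0.19]
force: [7.6, 1.3, -1.5]
width: 0.145
gripper_force: 50.0
```

```bash
cat > m.py <<'E'
from h import *
a=snap('scene');o=env.observe();print(o['t'],o['position'],o['force'],np.degrees(o['ee_rot']))
c=lambda s,x,y,W,H,k: cv2.resize(s['frame'][y:y+H,x:x+W,::-1],(W*k,H*k),interpolation=cv2.INTER_CUBIC)
# darkness profile along the slot line (z=.093) and a line 6 mm to a side
L=np.array([.7312,.138]);u=np.array([np.cos(np.radians(10.9)),np.sin(np.radians(10.9))]);n=np.array([-u[1],u[0]])
t=np.arange(-.03,.062,.002);g=cv2.cvtColor(a['frame'],cv2.COLOR_RGB2GRAY)
pr=0
for d in(-.007,-.005,.005,.007):
    p=px(a,np.c_[L+t[:,None]*u+d*n,np.full(len(t),.093)]).astype(np.float32)
    pr=pr+cv2.remap(g,p[:,0].copy(),p[:,1].copy(),cv2.INTER_LINEAR).ravel()/4.
print([(int(round(x*1000)),int(y)) for x,y in zip(t,pr)])
import sys
if len(sys.argv)>1: cv2.imwrite('pics/'+sys.argv[1],c(a,270,160,100,100,6))
E
python3 m.py c4.png
```

```text
8.3 [0.52151829 0.09619181 0.076216  ] [ 7.81014909  1.64951782 -0.01696296] [ 1.79977832e+02 -1.61392449e-01  1.08687689e+01]
[(-30, 136), (-28, 139), (-26, 138), (-24, 137), (-22, 134), (-20, 136), (-18, 141), (-16, 140), (-14, 138), (-12, 138), (-10, 140), (-8, 142), (-6, 128), (-4, 67), (-2, 48), (0, 108), (2, 140), (4, 139), (6, 144), (8, 137), (10, 63), (12, 12), (14, 62), (16, 129), (18, 135), (20, 138), (22, 138), (24, 137), (26, 135), (28, 138), (30, 136), (32, 134), (34, 136), (36, 136), (38, 133), (40, 131), (42, 137), (44, 137), (46, 136), (48, 136), (50, 136), (52, 135), (54, 132), (56, 134), (58, 134), (60, 133)]
```

View pics/c4.png

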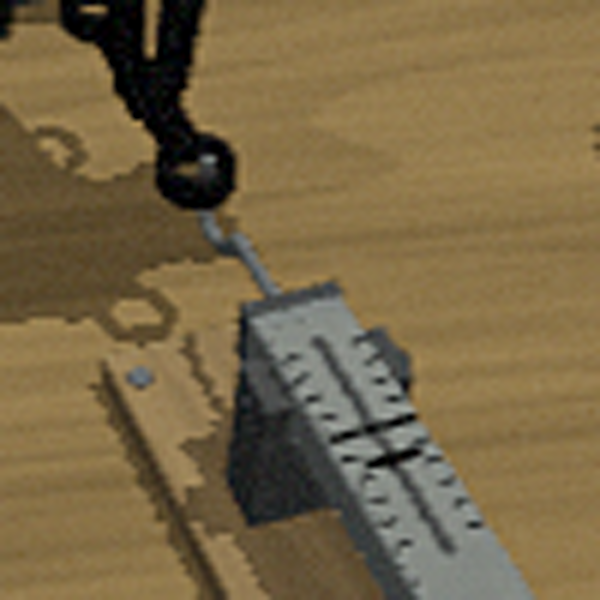

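The crop shows the eye on the hook and the pointer at (395,458), about 14–15 mm short of the long line at (375,430). Travel and force both agree. I'll pull 13 mm and measure again.

Request:
arm_command:
  steps: "255 -0.005 -0.001 0 0 0 0; 255 -0.005 -0.001 0 0 0 0; 255 -0.003 -0.0005 0 0 0 0; 255 0 0 0 0 0 0; 255 0 0 0 0 0 0"

```text
t: 8.8
position: [0.5091, 0.0937, 0.0763]
ee_rot: [3.141, -0.004, 0.19]
force: [9.9, 2.4, -2.1]
width: 0.145
gripper_force: 50.0
```

```bash
python3 m.py c5.png
```

```text
8.85 [0.50910023 0.09374611 0.07631881] [ 9.26032369  2.5562449  -2.06766173] [179.97023938  -0.23752337  10.86621044]
[(-30, 137), (-28, 141), (-26, 138), (-24, 136), (-22, 135), (-20, 136), (-18, 140), (-16, 139), (-14, 137), (-12, 136), (-10, 139), (-8, 144), (-6, 130), (-4, 71), (-2, 16), (0, 17), (2, 90), (4, 137), (6, 141), (8, 139), (10, 136), (12, 136), (14, 137), (16, 132), (18, 130), (20, 136), (22, 137), (24, 137), (26, 135), (28, 136), (30, 134), (32, 133), (34, 136), (36, 135), (38, 134), (40, 132), (42, 136), (44, 136), (46, 136), (48, 135), (50, 136), (52, 133), (54, 132), (56, 134), (58, 135), (60, 133)]
```

View pics/c5.png

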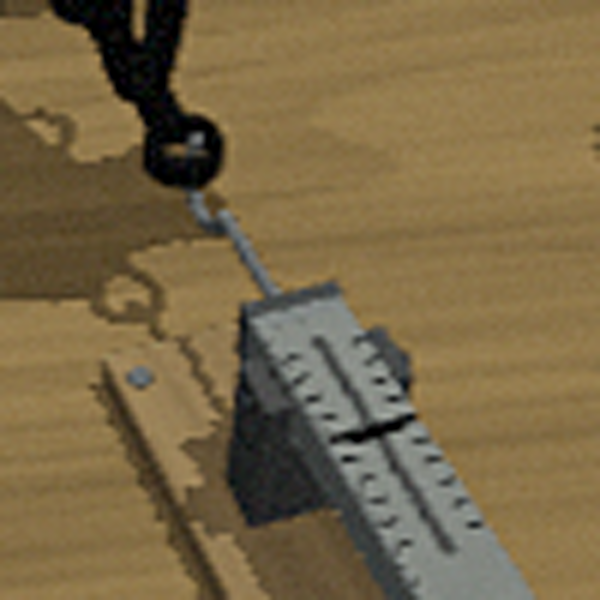

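The pointer now overlaps the back edge of the long line at crop (375,432), about 2–3 mm short once parallax is allowed for. I'll pull 2.5 mm more.

Request:
arm_command:
  steps: "255 -0.0025 -0.0005 0 0 0 0; 255 0 0 0 0 0 0; 255 0 0 0 0 0 0; 255 0 0 0 0 0 0; 255 0 0 0 0 0 0"

```text
t: 9.35
position: [0.5068, 0.0933, 0.0763]
ee_rot: [3.141, -0.004, 0.19]
force: [9.5, 2.4, -2.2]
width: 0.142
gripper_force: 50.0
```

Request:
arm_command:
  steps: "255 0 0 0 0 0 0; 255 0 0 0 0 0 0; 255 0 0 0 0 0 0; 255 0 0 0 0 0 0; 255 0 0 0 0 0 0"

```text
t: 9.85
position: [0.5068, 0.0933, 0.0763]
ee_rot: [3.141, -0.004, 0.19]
force: [9.5, 1.3, -2.0]
width: 0.143
gripper_force: 50.0
```

```bash
python3 m.py
python3 - <<'E'
from h import *
print([np.round(env.observe()['force'],1) for _ in range(2)])
E
```

```text
9.9 [0.50672358 0.09327498 0.07630948] [11.09335909  2.86697909 -2.07239903] [179.97032136  -0.24823945  10.86535095]
[(-30, 135), (-28, 138), (-26, 138), (-24, 136), (-22, 135), (-20, 135), (-18, 140), (-16, 139), (-14, 137), (-12, 137), (-10, 140), (-8, 140), (-6, 102), (-4, 28), (-2, 30), (0, 103), (2, 140), (4, 137), (6, 139), (8, 139), (10, 138), (12, 138), (14, 136), (16, 131), (18, 131), (20, 137), (22, 137), (24, 138), (26, 136), (28, 136), (30, 134), (32, 134), (34, 136), (36, 135), (38, 133), (40, 131), (42, 136), (44, 138), (46, 135), (48, 134), (50, 135), (52, 133), (54, 132), (56, 134), (58, 133), (60, 134)]
[array([11.1,  2.9, -2.1]), array([11.1,  2.9, -2.1])]
```

The pointer is centred on the line within about 1 mm. The travel (58.7 mm less some 8 mm of play) and the force of about 10–11 N agree, so I'm handing in.

```bash
python3 -c "
from rig import env
print(env.sign_off())"
```

```text
the job is handed in; nothing more can be done
None
```

I handed the job in at about 10 s, with the long link gripped level about 80 mm up, one eye over the hook and the pointer on the long line to within about 1 mm at roughly 10–11 N; the hand-in returned no verdict.

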